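# Load a steel strip under the spring clip of a drill jig

## Task

Load the steel strip that lies on the drill jig, working with your fingertips only and never picking it up: with one fingertip hold the thumb plate of the jig's spring clip right down, and with the other fingertip, reaching into the finger notch, push the strip beneath the raised toe until its long edge is fully home and square against the fence. Keep the clip held down until the strip is home, then let go so that the clip clamps the strip, and leave the spare strips and the try square where they lie.

Things in the scene. Friction and masses are not known exactly. Their poses are not given: they have to be found in the camera images.
- jig: Shop-made plywood drill jig, screwed to the bench (fixed), 128 mm along its x, 132 mm along its y. Origin on the bench top below the fence line; +x is the loading direction, towards the fence; z up. The level bed that the strip lies and slides on is 22 mm above the bench, x = -66 to 0 mm. Behind the fence, for y = -22 to 22 mm, the clip's thumb plate is open from above.
- fence (a point): On the fence line, midway between the two halves of the dark wooden fence, at bed height (22 mm above the bench); axes as the jig's. Both halves have their face at jig x = 0 and are 22 to 31 mm high; they stand at y = 22 to 66 mm and y = -22 to -66 mm, with the clip between them.
- notch_end (a point): Middle of the inner end of the finger notch (jig x = -28 mm), at bed height. The notch is 44 mm wide (jig y = -22 to 22 mm), open to the front edge of the bed and right down to the bench, so a fingertip can stand in it behind the strip.
- bush_left (a point): Top of the aluminium bush bar on the left (+y) fence half, at its drill bush, 38 mm above the bench (bush rim 40.5 mm). The bar covers jig x = -23 to 30 mm, y = 25 to 63 mm; its underside is 9 mm above the bed, and the strip's end slides beneath it.
- bush_right (a point): The same on the right half: the bar covers jig x = -23 to 30 mm, y = -63 to -25 mm, 31 to 38 mm above the bench.
- clip_pin (a point): Middle of the clip's pivot pin (along the jig's y), at jig x = 6 mm, 26 mm above the bench. Two steel lugs hold it: jig x = -1 to 13 mm, 17.5 to 22 mm to each side, up to 33 mm high.
- clip (a joint): Spring clip, a steel rocker on its pin: angle, rad. 0 = released and empty (toe 1.3 mm above the bed, too low for the strip); 0.40 = thumb plate right down on its stop (toe 8.8 mm above the bed). The strip passes at 0.26 or more; clamped on it, the clip rests at about 0.24. The spring always closes it; held fully down it takes 0.10 N m: 8 N at 12 mm, 3.5 N at 30 mm behind the pin.
- clip_toe (a point): Underside of the clip's rounded toe lip (26 mm wide along the jig's y), over the bed at jig x = about -13 mm (-12 mm held open); the front of the lip is 2 mm nearer the jig's front. Moves with the clip.
- clip_plate (a point): Top face of the clip's polished flat thumb plate (30 mm wide), 24 mm behind the pin (jig x about 30 mm). Held right down it is level, 20 mm above the bench (2 mm below the bed), and can be pressed or slid along from jig x = 10 to 55 mm; a fingertip on it is then level with the strip's edge in the notch. Released, it slopes up away from the fence by 0.40 rad. Moves with the clip.
- strip_mid (a point): Centre (half-way up) of the flat steel strip to be loaded: 94 mm long (its y), 32 mm wide (its x), 6 mm thick, 0.11 kg. It lies on the bed across the notch, its long edge 3 to 10 mm short of the toe's front. Fully home, its centre is 16 mm in front of the fence face and its y parallel to the jig's y.
- strip: The same strip; origin at the centre of its underside (22 mm high on the bed), axes as for strip_mid.
- spare_long: Spare steel strip, 32 x 130 x 6 mm, loose on the bench beside the jig; origin at the centre of its underside. To be left alone.
- spare_short: Spare steel strip, 32 x 106 x 6 mm, loose on the bench beside the jig; origin at the centre of its underside. To be left alone.
- square: Try square, dark stock and steel blade, 195 x 115 x 16 mm, loose on the bench to the right; origin below its middle. To be left alone.
Things that resemble listed ones, but are neither listed nor needed, are in the scene too. What is shaped like the strip but blue is not meant.

How it is judged:
By the outcome, as a careful person would: the job done as asked, in the order asked, and still so for the second after the job is handed in, with the robot touching nothing.
It also fails if it takes over 35 s, if anything falls off the work surface, if the arm or the gripper's body presses on something with over 40 N, if the wrist force passes 120 N, or if a joint passes its speed limit or range.

## Robot

A 6-joint arm with a two-finger parallel gripper is mounted at the origin on a cart in front of the work surface, level with it; the furniture and walls round the work are solid. World frame = base frame: x ahead of the robot, y to its left, z up, the work surface at z = 0. Lengths are in mm, angles in degrees, forces in N, time in s.
With the tool pointing down it reaches from about 325 to 775 mm from the base axis. Payload 9.3 kg.
Tool frame: the origin (TCP) lies on the centre line of the jaws, within the pads' length; the fingertips stand 11 mm ahead of it and the grasp point (between the pads) lies 8 mm behind it; x points along the fingers, y is the direction in which the jaws open and shut, and the axes are right-handed (so a half turn about x gives the same grasp; the last joint's range is limited). The gripper opens to 85 mm and grips with 20 to 120 N. Pads are 22 mm wide; open, the fingers measure 114 mm over their backs; the gripper's body (76 mm by 85 mm) begins 54 mm behind the grasp point. The pads swing forward as they close: fully open they stand 13 mm farther back than shut.
Start: joints at [-75.55, 14.817, 1.232, 76.415, 0, 81.257], TCP at [216.602, -505.549, 242.279] pointing down, gripper open.
Joint ranges: [-174.27, 174.27], [-52.1, 104.24], [-59.71, 78.15], [-110.17, 111.67], [-87.03, 83.33], [-180, 180]. Speed limits (degrees/s): [127.2, 127.2, 159.86, 180, 180, 180].

## Interface

Orientations are given as [roll, pitch, yaw] about the fixed x, y, z axes, in that order (R = Rz(yaw) Ry(pitch) Rx(roll)).
In Python, from bench import reach, move_linear, goto_joints, command_gripper, dwell, solve_ik, observe, capture, IKError, hand_in, silhouettes, place_of gives the robot as it stands. The module is installed in compiled form; this text tells all that it offers. Calls block until the motion is done:
- reach(position, orientation): joint-space move of the TCP to a pose.
- move_linear(position, v=150, rotation=None): straight line of the TCP; rotation=None keeps the orientation; v is the mean speed in mm/s.
- goto_joints(angles): joint-space move.
- command_gripper(opening, grasp_force=None): opening from 0.0 (shut) to 1.0 (fully open); grasp_force is the grip in N (None keeps the last); returns when the fingers have stopped.
- dwell(seconds).
- solve_ik(position, orientation): joint angles nearest the present ones, or None.
- observe(): the state.
- capture(name): name is "scene" or "side" or "wrist"; returns a dict with "img" (384x512x3 uint8, red, green, blue), "mtx" (3x3 intrinsics, pixels), "k1" (the pictures are not rectified: a ray, as slopes to the right and down, at radius r is drawn at 1 + k1 r^2 times it, then the intrinsics apply), "xyz" and "orientation" of the camera in the world. Camera axes: x right, y down, z forward; pixel columns grow to the right and rows downward; lengths in mm; the calibration is good to about 2 mm. A picture is of the moment at which its call begins. There is no depth.
A pose or a line that the arm cannot do raises IKError and nothing moves.
- hand_in(): hands the job in, once; it reports no verdict.
Trained networks look in the newest picture that a camera, given by its name, has taken for a name from the list of things; names that differ only in an ending like _2 or _b are one class to them, and where a whole thing is asked for, a point or a joint stands for the part that bears it (a point fixed in the world has none). Each returns a list of dicts, best first, with "p" (0 to 1); they miss things now and then, are a little off and sometimes report something else, mostly with a low value. They report only what shows in the picture. A call takes as long as a camera call. They do not tell look-alikes from the thing itself.
- silhouettes(name, camera): "region" (384x512 bool, what is visible of it) and "location" ([column, row] as shares, 0 to 1, of the picture: columns of its width, rows of its height, amid what is visible of it).
- place_of(name, camera): "location" ([column, row] as shares, 0 to 1, of the picture: columns of its width, rows of its height: a listed point, or the origin of a listed thing).
The state is a dict: "t": time; "joints": joint angles; "joint_vel": joint speeds; "joint_torque": joint torques, N m; "ee_pos": TCP position; "orientation": TCP orientation; "force": force on the tool from outside, world axes, zero at the start; "wrist_torque": the same for the moment, N m; "gripper_width": opening from 0.0 (shut) to 1.0 (fully open).
Only numpy, scipy, OpenCV 4.12 (cv2) and the standard library are available. Lean on these libraries where they do the work, as an engineer would, in place of code of your own. Each camera call takes 0.05 s, during which the arm holds its last target.

## Working session

There is one attempt and no reset: what is moved stays moved. The work goes in short steps, each a Python script; the robot and the scene stay as the last script left them, time stands still between calls to the robot, and variables do not carry over. Pictures are saved under pics/ and viewed, and the job is handed in when it is done.

```bash
mkdir -p pics; cat > h.py <<'E'
import numpy as np, cv2
from scipy.spatial.transform import Rotation as R
from bench import *
def save(c,n):
    cv2.imwrite(f'pics/{n}.png',cv2.cvtColor(c['img'],cv2.COLOR_RGB2BGR))
E
python3 - <<'E'
from h import *
s=observe();print(s)
for n in ['scene','side','wrist']:
    c=capture(n);save(c,n+'0');print(n,c['mtx'],c['k1'],c['xyz'],c['orientation'])
E
```

```text
{'t': 0.0, 'joints': array([-7.55500094e+01,  1.48529609e+01,  1.18760229e+00,  7.64152942e+01,
        1.85853058e-03,  8.12567119e+01]), 'joint_vel': array([ 0.04980244, -0.00474114, -0.07144602, -0.01329164, -0.07299022,
        0.00357809]), 'joint_torque': array([ 2.72310954e-04, -5.55646062e+01,  3.44524670e+01,  1.37039577e-02,
       -1.46069915e-04,  4.69859927e-06]), 'ee_pos': array([ 216.54409247, -505.27883086,  241.63049373]), 'orientation': array([-100.06335521,   89.91932584,  103.12992218]), 'force': array([ 0.01993   ,  0.25498414, -0.7357842 ]), 'wrist_torque': array([-0.00383257,  0.0173514 , -0.00318768]), 'gripper_width': 1.0038159923126508}
scene [[435.23616898   0.         258.46802764]
 [  0.         435.23616898 184.35703373]
 [  0.           0.           1.        ]] -0.14695042377501502 [ 62.93783476 670.59396374 550.17023776] [-115.63425582   -1.08122213 -151.1115947 ]
side [[390.8034098    0.         257.93957691]
 [  0.         390.8034098  189.56937956]
 [  0.           0.           1.        ]] -0.11112597662836786 [528.17073287 526.86173818 650.696002  ] [-129.71306675   -1.25414863 -176.54929777]
wrist [[271.78104299   0.         256.46867057]
 [  0.         271.78104299 188.776044  ]
 [  0.           0.           1.        ]] -0.05384400945237142 [ 292.29311773 -473.3613795   373.30213223] [ 1.61413779e+02  7.19472367e-02 -6.67243530e+01]
```

View pics/scene0.png

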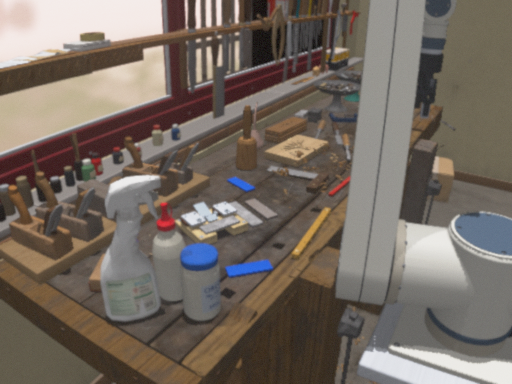

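View pics/side0.png

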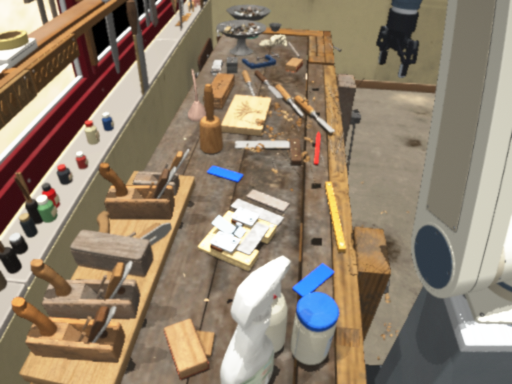

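View pics/wrist0.png

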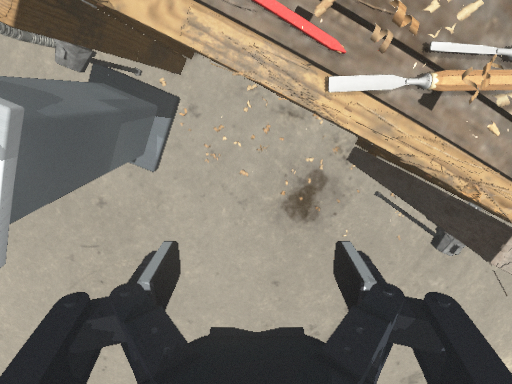

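The jig sits at about (240,232) in the side view and (215,218) in the scene view. The spares lie beside it, and the square is at about (270,147) in the side view. Next I localise with the networks.

```bash
cat >> h.py <<'E'
def Rc(c): return R.from_euler('xyz',c['orientation'],degrees=True).as_matrix()
def proj(c,P):
    P=np.atleast_2d(P); q=(P-c['xyz'])@Rc(c); s=q[:,:2]/q[:,2:]
    s=s*(1+c['k1']*(s**2).sum(1,keepdims=True))
    return s@np.diag([c['mtx'][0,0],c['mtx'][1,1]])+c['mtx'][:2,2]
def ray(c,uv):
    d=(np.asarray(uv,float)-c['mtx'][:2,2])/[c['mtx'][0,0],c['mtx'][1,1]]
    s=d.copy()
    for _ in range(30): s=d/(1+c['k1']*(s@s))
    return Rc(c)@np.r_[s,1]
def onz(c,uv,z):
    r=ray(c,uv); return c['xyz']+r*(z-c['xyz'][2])/r[2]
def loc(c,l): return np.array(l)*[512,384]
Z=dict(jig=0,fence=22,notch_end=22,bush_left=38,bush_right=38,clip_pin=26,clip_toe=23.3,clip_plate=29,strip_mid=25,strip=22,spare_long=0,spare_short=0,square=0)
def find(cam,names,c=None):
    c=c or capture(cam); out={}
    for n in names:
        for d in place_of(n,cam)[:3]:
            uv=loc(c,d['location']); print(cam,n,round(d['p'],2),uv.round(1),onz(c,uv,Z[n]).round(1))
    return c
def crop(c,x0,y0,x1,y1,k,n):
    im=cv2.cvtColor(c['img'],cv2.COLOR_RGB2BGR)[y0:y1,x0:x1]
    cv2.imwrite(f'pics/{n}.png',cv2.resize(im,None,fx=k,fy=k,interpolation=cv2.INTER_CUBIC))
E
python3 - <<'E'
from h import *
for cam in ['scene','side']:
    c=find(cam,Z)
    if cam=='side': crop(c,180,160,320,280,5,'sidez')
    else: crop(c,160,160,300,260,5,'scenez')
E
```

```text
scene jig 0.56 [209.  226.8] [595.7 -68.    0. ]
scene fence 0.69 [210.5 221. ] [586.5 -62.3  22. ]
scene notch_end 0.87 [214.8 221.9] [575.3 -64.   22. ]
scene bush_left 0.93 [198.7 219.4] [598.2 -31.9  38. ]
scene bush_left 0.44 [259.6 208.1] [ 503.1 -152.8   38. ]
scene bush_left 0.24 [209.9 214.6] [588.7 -63.9  38. ]
scene bush_right 0.96 [226.5 212. ] [561.8 -94.9  38. ]
scene bush_right 0.23 [209.2 213.8] [592.4 -66.3  38. ]
scene clip_pin 0.97 [208.9 218.5] [592.5 -64.4  26. ]
scene clip_plate 0.78 [202.2 213.6] [616.8 -71.2  29. ]
scene strip_mid 0.89 [249.9 267.6] [411.7  53.4  25. ]
scene strip_mid 0.79 [220.4 225.3] [552.5 -53.7  25. ]
scene strip_mid 0.53 [237.5 187.7] [ 622.  -244.3   25. ]
scene strip 0.76 [238.  184.6] [ 634.4 -267.1   22. ]
scene strip 0.71 [228.3 211. ] [ 576.3 -125.3   22. ]
scene strip 0.62 [219.7 228.3] [549.4 -45.8  22. ]
scene spare_long 0.51 [240.9 215.9] [ 556.7 -153.5    0. ]
scene spare_short 0.83 [258.5 209.8] [ 533.7 -204.2    0. ]
scene square 0.8 [292.9 179.9] [ 534.2 -419.     0. ]
side jig 0.7 [237.3 238.4] [597.3 -79.3   0. ]
side fen
[... 264 characters left out ...]
ide clip_pin 0.78 [230.3 230.6] [612.4 -77.3  26. ]
side clip_pin 0.2 [243.  235.9] [582.9 -63.5  26. ]
side clip_toe 0.57 [242.6 236. ] [584.  -65.6  23.3]
side clip_plate 0.58 [224.3 224.5] [627.6 -92.2  29. ]
side strip_mid 0.94 [255.5 239.7] [554.9 -55.4  25. ]
side strip_mid 0.67 [225.3 175.8] [ 648.3 -274.9   25. ]
side strip_mid 0.61 [312.3 282.9] [435.9  51.5  25. ]
side strip 0.96 [311.2 283.7] [437.8  51.3  22. ]
side strip 0.82 [223.8 171.3] [ 655.2 -297.8   22. ]
side strip 0.71 [255.7 240.1] [554.5 -56.9  22. ]
side spare_long 0.71 [258.6 211.8] [ 554.4 -171.5    0. ]
side spare_short 0.82 [264.1 200.4] [ 543.1 -214.8    0. ]
side square 0.87 [264.9 154.1] [ 550.5 -420.4    0. ]
```

View pics/sidez.png

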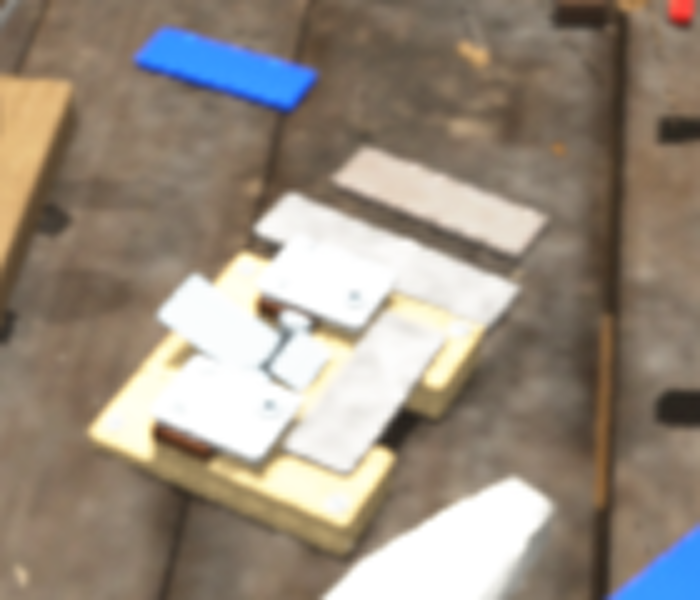

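View pics/scenez.png

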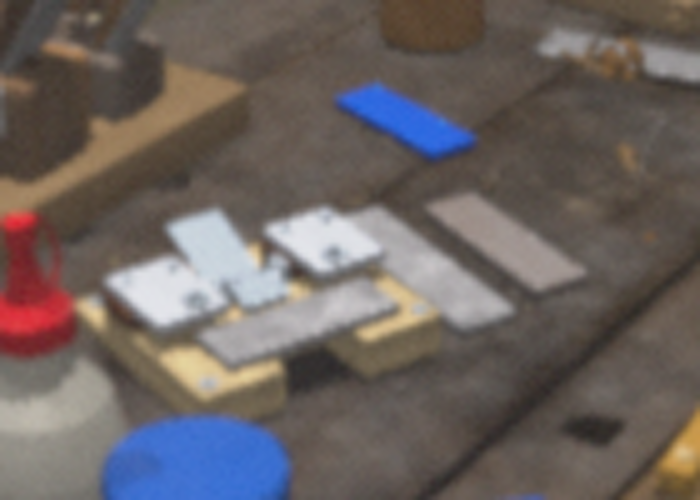

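```bash
cat >> h.py <<'E'
def orient(yaw,sgn=1):
    # tool x down, tool y along sgn * jig x
    u=sgn*np.array([np.cos(np.radians(yaw)),np.sin(np.radians(yaw)),0]); x=np.array([0,0,-1.]); z=np.cross(x,u)
    return R.from_matrix(np.c_[x,u,z]).as_euler('xyz',degrees=True)
E
python3 - <<'E' 2>/dev/null
from h import *
s=observe();M=R.from_euler('xyz',s['orientation'],degrees=True).as_matrix();print(s['t'],M.round(2))
yaw=-25.5;o=np.array([596,-72,0]);u=np.array([np.cos(np.radians(yaw)),np.sin(np.radians(yaw)),0])
print('cam in tool',M.T@(np.array([292.3,-473.4,373.3])-s['ee_pos']))
for sg in (1,-1):
    for z in (110,25): print(sg,orient(yaw,sg),solve_ik(o-22*u+[0,0,z],orient(yaw,sg)))
E
```

```text
1.55 [[ 0.    0.39 -0.92]
 [-0.   -0.92 -0.39]
 [-1.    0.    0.  ]]
cam in tool [-131.01257634    0.2479627   -82.25500384]
1 [115.5  90.    0. ] [-14.4882452   21.55225456  -8.78441841  59.66332703   0.
 101.0117548 ]
1 [115.5  90.    0. ] [-14.4882452   25.9772856  -15.64609972  48.37661468   0.
 101.0117548 ]
-1 [-64.5  90.    0. ] [-14.4882452   21.55225456  -8.78441841  59.66332703   0.
 -78.9882452 ]
-1 [-64.5  90.    0. ] [-14.4882452   25.9772856  -15.64609972  48.37661468   0.
 -78.9882452 ]
```

```bash
python3 - <<'E'
from h import *
yaw=-25.5;o=np.array([596,-72,0]);u=np.array([np.cos(np.radians(yaw)),np.sin(np.radians(yaw)),0])
reach(o-22*u+[0,0,115],orient(yaw))
command_gripper(0.87,60)
s=observe();print(s['t'],s['ee_pos'],s['gripper_width'],s['force'])
c=find('wrist',['fence','notch_end','bush_left','bush_right','clip_pin','clip_toe','clip_plate','strip_mid'])
save(c,'w1'); print(c['xyz'],c['orientation'])
import pickle;pickle.dump(c,open('w1.pkl','wb'));print(observe()['t'])
cv2.imwrite('pics/w1b.png',cv2.resize(cv2.imread('pics/w1.png'),None,fx=1.56,fy=1.56,interpolation=cv2.INTER_CUBIC))
E
```

```text
3.925 [576.1223883  -63.09168183 115.09043382] 0.8709164328406769 [-0.44506108  0.10456589  1.04265856]
wrist fence 0.58 [287.  193.6] [601.5 -73.   22. ]
wrist notch_end 0.63 [249.7 200. ] [569.4 -64.3  22. ]
wrist notch_end 0.28 [285.6 193.1] [600.6 -72.1  22. ]
wrist bush_left 0.68 [266.8 153.7] [601.2 -30.1  38. ]
wrist bush_right 0.74 [266.5 243.1] [ 568.  -101.4   38. ]
wrist clip_pin 0.82 [291.6 194.3] [605.1 -73.8  26. ]
wrist clip_toe 0.66 [237.5 197.4] [561.  -57.1  23.3]
wrist clip_toe 0.63 [269.  198.7] [585.5 -70.1  23.3]
wrist clip_toe 0.4 [283.1 185.2] [601.6 -64.   23.3]
wrist clip_plate 0.71 [319.  201.2] [624.  -88.7  29. ]
wrist strip_mid 0.92 [ 73.5 167.9] [445.8  28.3  25. ]
wrist strip_mid 0.91 [400.  335.9] [ 648.6 -278.    25. ]
wrist strip_mid 0.89 [238. 202.] [559.9 -60.6  25. ]
[611.66089134  10.88411609 246.65092556] [ 1.61394611e+02 -3.76733196e-02 -2.54685019e+01]
4.375<sys>:0: UserWarning: Gimbal lock detected. Setting third angle to zero since it is not possible to uniquely determine all angles.
```

View pics/w1b.png

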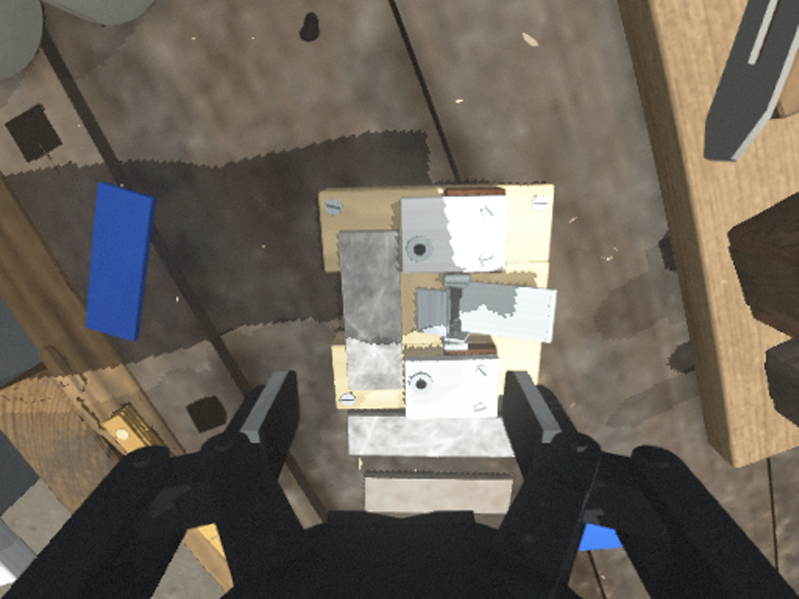

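```bash
cat > fit.py <<'E'
from h import *
import pickle
from scipy.optimize import least_squares
c=pickle.load(open('w1.pkl','rb'))
k=1.56
J=[(-66,66,22),(-66,-66,22),(-23,63,38),(30,63,38),(30,25,38),(-23,25,38),(-23,-25,38),(-23,-63,38),(30,-63,38),(30,-25,38)]
uv=np.array([(320,191),(336,408),(401,198),(505,196),(505,271),(403,271),(405,357),(406,418),(498,415),(498,360)])/k
def T(p,P):
    a=np.radians(p[2]);return np.array([[np.cos(a),-np.sin(a),0],[np.sin(a),np.cos(a),0],[0,0,1]])@np.array(P,float).T+np.array([[p[0]],[p[1]],[0]])
f=lambda p:(proj(c,T(p,J).T)-uv).ravel()
r=least_squares(f,[596,-72,-25],loss='soft_l1');print('jig',r.x);print(f(r.x).reshape(-1,2).round(1))
S=[(-16,47,28),(16,47,28),(16,-47,28),(-16,-47,28)]
uvs=np.array([(339,231),(397,231),(401,388),(347,388)])/k
fs=lambda p:(proj(c,T(p,S).T)-uvs).ravel()
q=least_squares(fs,[560,-60,-25]);print('strip',q.x,fs(q.x).round(1))
a=np.radians(r.x[2]);d=q.x[:2]-r.x[:2];print('strip in jig',d@[np.cos(a),np.sin(a)],d@[-np.sin(a),np.cos(a)],q.x[2]-r.x[2])
# fingertips: predicted pixels of inner faces at tip
tcp=np.array([576.1,-63.1,115.1]);
for sx in(-37,37):
  for sy in (-11,11):
    for dz in(-11,0): 
      A=np.radians(-25.5);w=tcp+np.array([np.cos(A)*sx-np.sin(A)*sy,np.sin(A)*sx+np.cos(A)*sy,dz]);print(sx,sy,dz,(proj(c,w)*k).round(0))
E
python3 fit.py
python3 - <<'E'
import cv2
im=cv2.imread('pics/w1.png')[230:330,120:400]
cv2.imwrite('pics/w1f.png',cv2.resize(im,None,fx=2.8,fy=2.8,interpolation=cv2.INTER_CUBIC))
im=cv2.imread('pics/w1.png')[110:275,190:370]
cv2.imwrite('pics/w1j.png',cv2.resize(im,None,fx=3.6,fy=3.6,interpolation=cv2.INTER_CUBIC))
E
```

```text
jig [598.47879259 -74.72096916 -24.17465202]
[[-1.4 -0.6]
 [-0.1  0.7]
 [-0.1 -0.7]
 [ 3.4 -0.8]
 [ 0.7 -0.3]
 [-0.3  1.1]
 [-0.4  2.3]
 [-0.2  0.8]
 [-0.7  1.3]
 [ 1.8 -1.1]]
strip [560.55806271 -59.43627955 -24.76909157] [-1.1 -0.2  1.2 -0.7 -0.   0.5 -0.1  0.8]
strip in jig -40.85451211008487 -1.5850336615349905 -0.5944395568260248
-37 -11 -11 [[304. 404.]]
-37 -11 0 [[298. 420.]]
-37 11 -11 [[300. 353.]]
-37 11 0 [[293. 367.]]
37 -11 -11 [[494. 404.]]
37 -11 0 [[500. 421.]]
37 11 -11 [[498. 353.]]
37 11 0 [[505. 367.]]
```

View pics/w1f.png

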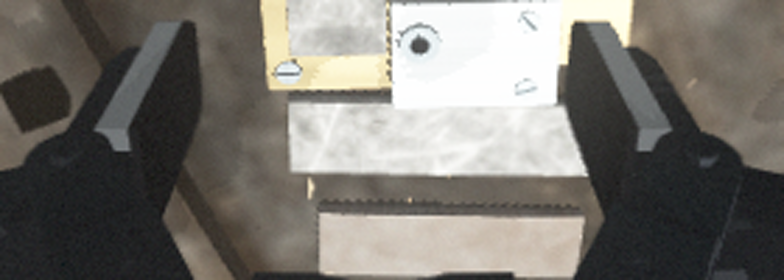

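View pics/w1j.png

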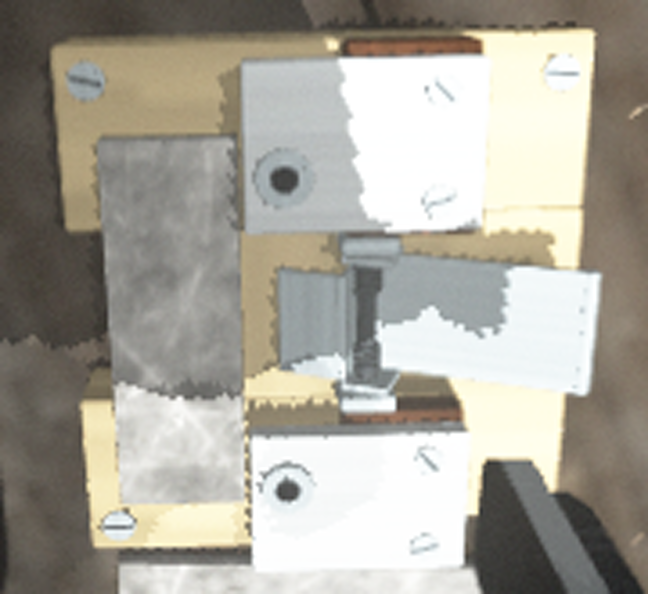

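```bash
cat > fit2.py <<'E'
exec(open('fit.py').read().split("r=least_squares")[0])
z=lambda L:np.array(L)/3.6+[190,110]
J=[(-66,66,22),(-66,-66,22),(-23,63,38),(30,63,38),(30,25,38),(-23,25,38),(-23,-25,38),(30,-25,38),(30,-63,38),(-23,-63,38),(-16,44,40),(-16,-44,40)]
uv=z([(55,45),(93,547),(241,61),(490,58),(485,230),(243,232),(250,434),(467,432),(466,567),(255,570),(285,180),(288,490)])
f=lambda p:(proj(c,T(p,J).T)-uv).ravel()
r=least_squares(f,[596,-72,-25],loss='soft_l1');print('jig',r.x);print(f(r.x).reshape(-1,2).round(1).tolist())
S=[(-16,47,28),(16,47,28),(16,-47,28),(-16,-47,28)]
uvs=z([(100,138),(238,137),(243,502),(120,502)])
fs=lambda p:(proj(c,T(p,S).T)-uvs).ravel()
q=least_squares(fs,[560,-60,-25]);print('strip',q.x,fs(q.x).round(1))
a=np.radians(r.x[2]);d=q.x[:2]-r.x[:2];print('strip in jig',d@[np.cos(a),np.sin(a)],d@[-np.sin(a),np.cos(a)],q.x[2]-r.x[2])
tip=(onz(c,(189.6,238),115)+onz(c,(325.4,238),115))/2; b=np.radians(-25.5)
print('tipmid offset jaw dir',(tip-[576.1,-63.1,115])[:2]@[np.cos(b),np.sin(b)],(tip-[576.1,-63.1,115])[:2]@[-np.sin(b),np.cos(b)])
E
python3 fit2.py
```

```text
jig [598.71764569 -75.13689495 -24.10735289]
[[-1.2, -0.2], [-0.0, 0.6], [0.4, -0.3], [1.4, -0.9], [0.1, -0.2], [1.0, 0.7], [0.3, 0.9], [1.8, -0.1], [-0.4, 0.0], [-0.3, 0.6], [-2.1, -8.2], [-1.8, 5.7]]
strip [561.07131447 -60.05985163 -24.87781381] [-0.6 -0.1  0.6 -0.3  0.2  0.1 -0.3  0.4]
strip in jig -40.5210669666075 -1.6145034928430684 -0.7704609199166548
tipmid offset jaw dir 0.9478239556406597 9.340434109467804
```

The wrist view shows the jig cleanly. At 1.56x, the strip runs from (339,231) to (401,388), with the bars, clip and notch all visible and the two fingers straddling it. The fit puts the fence at (598.7, -75.1) with yaw -24.1°, and the strip centre at jig x of about -40.5. I go down now, checking force as I descend.

```bash
cat >> h.py <<'E'
import warnings;warnings.filterwarnings('ignore')
JY=-24.1;JO=np.array([598.7,-75.1,0])
_a=np.radians(JY);U=np.array([np.cos(_a),np.sin(_a),0]);V=np.array([-np.sin(_a),np.cos(_a),0])
def W(x,y,z): return JO+x*U+y*V+[0,0,z]
def st(tag=''):
    s=observe();f=s['force'];d=s['ee_pos']-JO
    print(tag,'t%.2f'%s['t'],'jig',np.round([d@U,d@V,d[2]],1),'F jig',np.round([f@U,f@V,f[2]],1),'tq',np.round(s['wrist_torque'],2),'g%.3f'%s['gripper_width']);return [f@U,f@V,f[2]]
E
python3 - <<'E'
from h import *
reach(W(-24,0,75),orient(JY)); f0=st('hover')
move_linear(W(-24,0,38),v=60); f=st()
z=38
while z>16 and st()[2]-f0[2]<12:
    z-=2; move_linear(W(-24,0,z),v=40)
st('end')
c=capture('wrist');save(c,'w2');cv2.imwrite('pics/w2b.png',cv2.resize(cv2.imread('pics/w2.png'),None,fx=1.56,fy=1.56,interpolation=cv2.INTER_CUBIC))
c=capture('side');crop(c,180,160,320,280,5,'s2')
E
```

```text
hover t4.66 jig [-25.1  -0.2  74.2] F jig [0.2 0.2 0.4] tq [ 0.02 -0.02  0.04] g0.877
 t5.42 jig [-23.9   0.   38.1] F jig [-0.4  0.3 -0.1] tq [-0.02 -0.02  0.01] g0.867
 t5.42 jig [-23.9   0.   38.1] F jig [-0.4  0.3 -0.1] tq [-0.02 -0.02  0.01] g0.867
 t5.67 jig [-24.    0.   36.1] F jig [ 0.3 -0.2  0.6] tq [ 0.03  0.03 -0.04] g0.867
 t5.92 jig [-24.1  -0.   33.9] F jig [-0.1  0.4 -1.3] tq [-0.03  0.   -0.01] g0.870
 t6.17 jig [-24.1  -0.   31.9] F jig [-0.9 -0.5 -0.4] tq [ 0.04 -0.   -0.02] g0.866
 t6.42 jig [-24.1  -0.   29.8] F jig [-0.5 -0.   0.2] tq [ 0.02 -0.01  0.01] g0.868
 t6.67 jig [-24.1  -0.   27.9] F jig [-0.5 -0.1 -1.1] tq [ 0.04 -0.01  0.03] g0.871
 t6.92 jig [-24.    0.   26.1] F jig [-1.2 -0.6  2.6] tq [ 0.06  0.07 -0.06] g0.868
 t7.17 jig [-24.2   0.   24.1] F jig [-2.7 -0.1  5.6] tq [0.1  0.32 0.01] g0.871
 t7.42 jig [-24.3   0.1  22.4] F jig [-3.7  0.1  8.2] tq [0.2  0.5  0.02] g0.872
 t7.67 jig [-24.1   0.1  21.6] F jig [-8.8 -1.2 19. ] tq [ 0.18  0.99 -0.04] g0.867
end t7.67 jig [-24.1   0.1  21.6] F jig [-8.8 -1.2 19. ] tq [ 0.18  0.99 -0.04] g0.867
```

View pics/w2b.png

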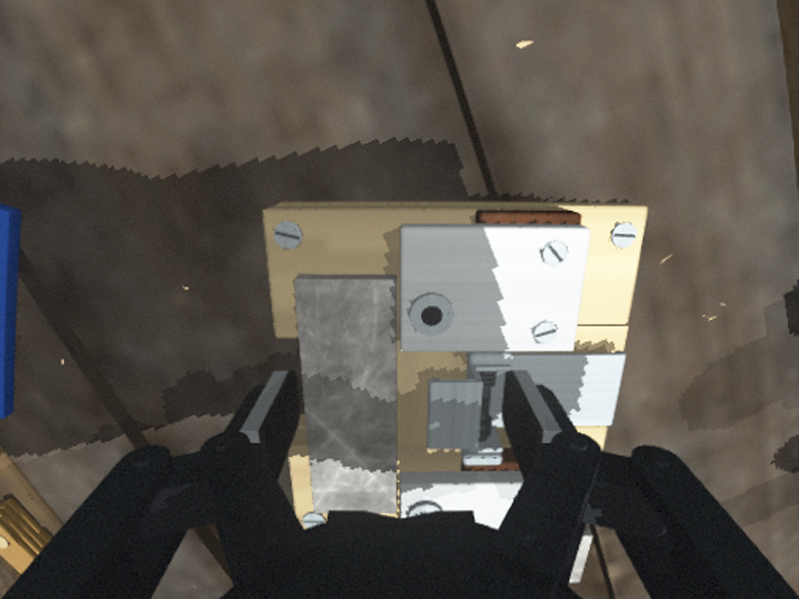

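View pics/s2.png

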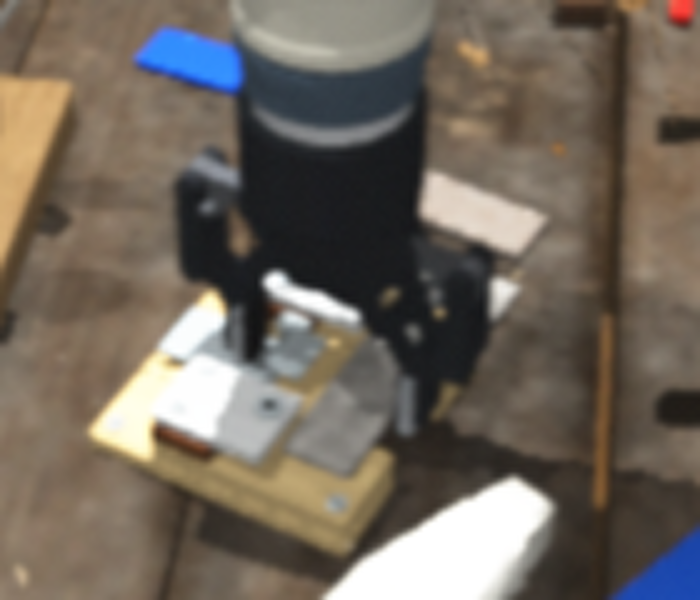

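In the wrist view the plate looks level under the right finger, around (520,380). The left finger stands in the notch behind the strip at about (290,380). The stop force is about 19 N, so I push now.

```bash
python3 - <<'E'
from h import *
for x in (-18,-10,-2,2):
    move_linear(W(x,0,20),v=30); f=st()
b=f[0]
x=2
while x<10:
    x+=1; move_linear(W(x,0,20),v=20); f=st()
    if f[0]<b-12: break
c=capture('wrist');save(c,'w3');cv2.imwrite('pics/w3b.png',cv2.resize(cv2.imread('pics/w3.png'),None,fx=1.56,fy=1.56,interpolation=cv2.INTER_CUBIC))
c=capture('side');crop(c,180,160,320,280,5,'s3')
E
```

```text
t8.12 jig [-17.7   0.3  21.6] F jig [-5.9  0.6 16.8] tq [ 0.22  0.65 -0.01] g0.871
 t8.54 jig [-9.7  0.3 21.5] F jig [-6.3  0.4 16.8] tq [0.32 0.55 0.01] g0.872
 t8.96 jig [-1.7  0.3 21.4] F jig [-5.4  0.5 14.5] tq [0.25 0.53 0.  ] g0.867
 t9.24 jig [ 2.2  0.3 21.3] F jig [-6.3  0.2 14.3] tq [ 0.26  0.54 -0.02] g0.873
 t9.49 jig [ 2.9  0.2 21.3] F jig [-7.6  0.4 14.6] tq [0.31 0.69 0.01] g0.872
 t9.74 jig [ 3.   0.3 21.2] F jig [-10.3  -0.2  17. ] tq [ 0.57  1.37 -0.06] g0.868
 t9.99 jig [ 3.1  0.3 21.2] F jig [-14.   -0.2  20.5] tq [ 0.87  1.99 -0.06] g0.870
 t10.24 jig [ 3.1  0.3 21.1] F jig [-19.1  -0.   22.1] tq [ 1.12  2.7  -0.05] g0.870
```

View pics/w3b.png

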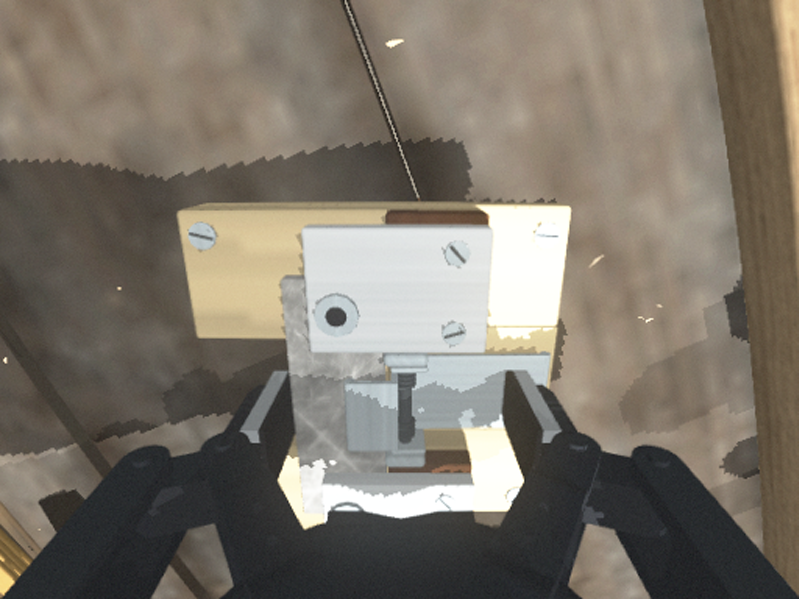

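View pics/s3.png

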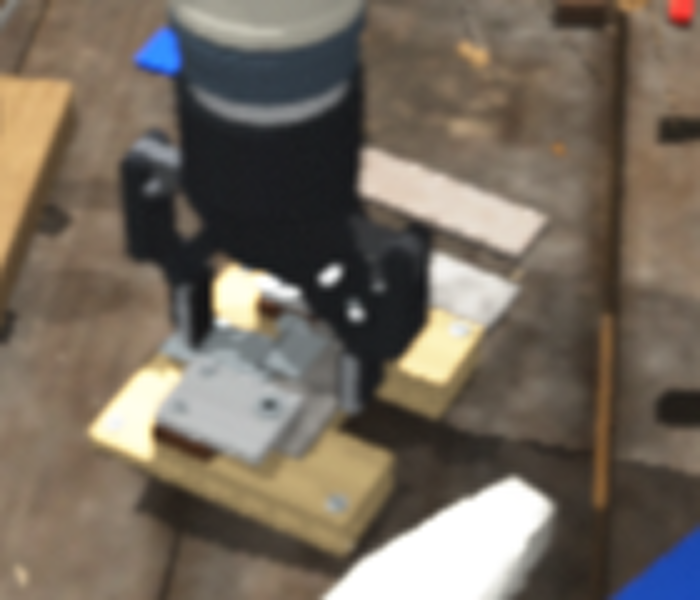

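```bash
python3 - <<'E'
from h import *
import pickle
st()
c=capture('wrist');pickle.dump(c,open('w4.pkl','wb'))
crop(c,170,120,370,335,3,'w4')
E
```

```text
t10.34 jig [ 3.2  0.3 21.1] F jig [-19.1   0.9  22. ] tq [ 1.15  2.6  -0.01] g0.873
```

View pics/w4.png

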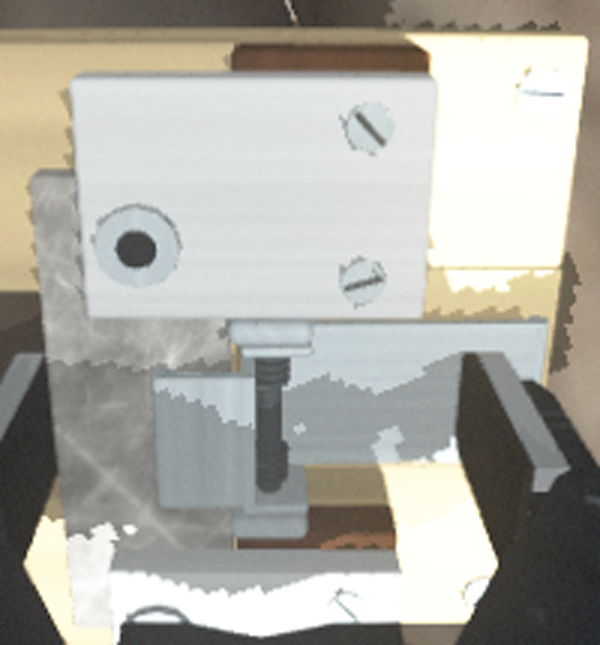

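```bash
cat > fit4.py <<'E'
exec(open('fit.py').read().split("r=least_squares")[0])
c=pickle.load(open('w4.pkl','rb'))
z=lambda L:np.array(L)/3+[170,120]
J=[(-23,63,38),(30,63,38),(30,25,38),(-23,25,38),(-23,-25,38)]
uv=z([(74,77),(433,77),(424,315),(90,315),(110,570)])
f=lambda p:(proj(c,T(p,J).T)-uv).ravel()
r=least_squares(f,[596,-72,-25],loss='soft_l1');print('jig',r.x);print(f(r.x).reshape(-1,2).round(1).tolist())
for h in [(-32,47,28),(-32,-47,28),(0,20,28),(0,10,22),(0,66,31),(0,-22,31)]: print(h,((proj(c,T(r.x,[h]).T)-[170,120])*3).round(0))
for q in [(32,178),(75,625),(45,370)]:
    w=onz(c,z([q])[0],28)[:2]-r.x[:2];a=np.radians(r.x[2]);print(q,w@[np.cos(a),np.sin(a)],w@[-np.sin(a),np.cos(a)])
E
python3 fit4.py
```

```text
jig [598.66632513 -74.74693518 -23.77806188]
[[-1.7, -0.6], [3.6, -0.9], [1.0, 0.9], [-0.8, 1.0], [-0.3, 0.5]]
(-32, 47, 28) [[ 34. 165.]]
(-32, -47, 28) [[ 81. 621.]]
(0, 20, 28) [[237. 318.]]
(0, 10, 22) [[239. 353.]]
(0, 66, 31) [[233.  46.]]
(0, -22, 31) [[240. 531.]]
(32, 178) -32.58219021402341 44.882109073203075
(75, 625) -33.228322213337236 -48.02335600676902
(45, 370) -33.62066871030358 9.988318446837043
```

The strip measures home to within my pick error: its rear edge is at about jig x -32.6 to -33.2 against -32, and the stop felt hard. I add a final seating push, back off slightly with the clip still held, then lift slowly.

```bash
python3 - <<'E'
from h import *
import pickle
move_linear(W(9,0,20),v=20); dwell(0.3); st('push')
move_linear(W(2.0,0,20),v=20); st('relaxed')
move_linear(W(2.0,0,34),v=18); st('lift')
move_linear(W(2.0,0,60),v=60)
move_linear(W(-8,0,105),v=100); st('clear')
c=capture('wrist');pickle.dump(c,open('w5.pkl','wb'));crop(c,180,90,380,270,3.8,'w5')
c=capture('side');crop(c,180,160,320,280,5,'s5')
E
```

```text
push t10.99 jig [ 3.4  0.3 20.9] F jig [-30.1  -1.2  28.9] tq [ 1.89  4.55 -0.04] g0.870
relaxed t11.49 jig [ 3.   0.3 21.4] F jig [-1.8 -0.6 11. ] tq [ 0.09 -0.13  0.03] g0.868
lift t12.42 jig [ 1.9 -0.  33.8] F jig [-0.5 -0.5  0.2] tq [ 0.06  0.02 -0.03] g0.868
clear t13.61 jig [ -8.1  -0.  104.8] F jig [-0.5 -0.2 -0.8] tq [ 0.03 -0.   -0.01] g0.871
```

View pics/w5.png

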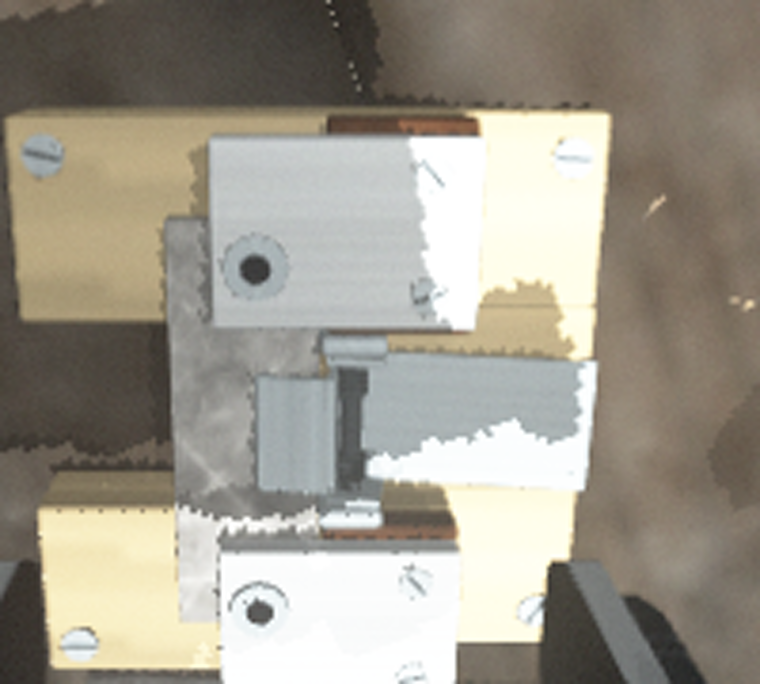

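View pics/s5.png

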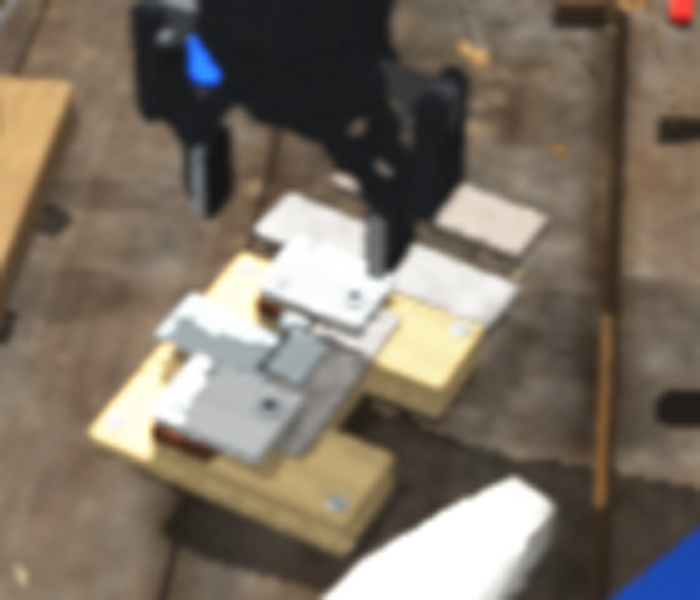

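```bash
cat > fit5.py <<'E'
exec(open('fit.py').read().split("r=least_squares")[0])
c=pickle.load(open('w5.pkl','rb'))
z=lambda L:np.array(L)/3.8+[180,90]
J=[(-66,66,22),(-66,-66,22),(-23,63,38),(30,63,38),(30,25,38),(-23,25,38),(-23,-25,38),(30,-25,38)]
uv=z([(8,117),(52,668),(210,137),(482,136),(475,328),(212,327),(221,549),(459,550)])
f=lambda p:(proj(c,T(p,J).T)-uv).ravel()
r=least_squares(f,[596,-72,-25],loss='soft_l1');print('jig',r.x);print(f(r.x).reshape(-1,2).round(1).tolist())
for h in [(-32,47,28),(-32,-47,28),(0,20,28),(0,66,31),(0,-22,31)]: print(h,((proj(c,T(r.x,[h]).T)-[180,90])*3.8).round(0))
for q in [(164,219),(180,622),(173,440),(322,345)]:
    w=onz(c,z([q])[0],28)[:2]-r.x[:2];a=np.radians(r.x[2]);print(q,w@[np.cos(a),np.sin(a)],w@[-np.sin(a),np.cos(a)])
im=cv2.cvtColor(c['img'],cv2.COLOR_RGB2BGR)[155:240,210:290]
cv2.imwrite('pics/w5z.png',cv2.resize(im,None,fx=7,fy=7,interpolation=cv2.INTER_CUBIC))
E
python3 fit5.py
```

```text
jig [598.45061558 -74.86677121 -23.90709204]
[[-1.7, -0.9], [-0.2, 0.5], [-0.8, -0.5], [1.6, -0.3], [0.6, 0.1], [0.0, 0.5], [-0.7, 0.8], [1.4, 0.4]]
(-32, 47, 28) [[169. 211.]]
(-32, -47, 28) [[185. 616.]]
(0, 20, 28) [[326. 338.]]
(0, 66, 31) [[328. 116.]]
(0, -22, 31) [[324. 525.]]
(164, 219) -32.98343410010888 45.335139781155775
(180, 622) -33.17559621593996 -48.615540907481915
(173, 440) -32.97918985862059 -2.9832553497871777
(322, 345) -0.7285160145286116 18.545141778044105
```

View pics/w5z.png

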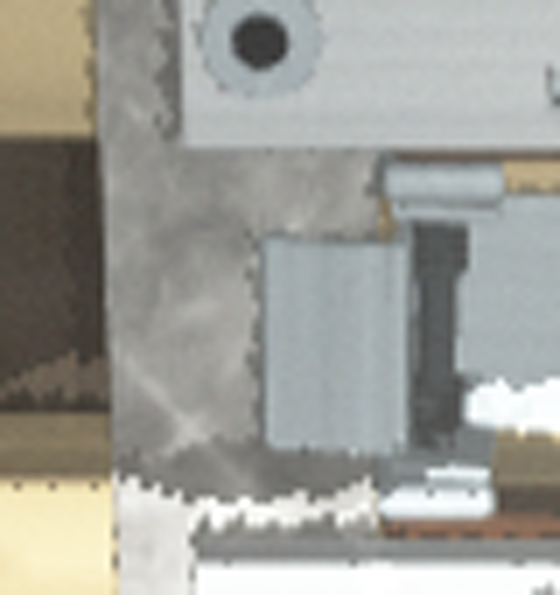

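```bash
python3 - <<'E'
from h import *
move_linear(W(-8,0,150),v=100); st()
c=capture('side');
for n in ['spare_long','spare_short','square']:
    for d in place_of(n,'side')[:1]: uv=loc(c,d['location']);print(n,d['p'],uv,onz(c,uv,0).round(1))
hand_in()
E
```

```text
t14.31 jig [-8.200e+00 -1.000e-01  1.495e+02] F jig [-0.2 -0.1 -1.4] tq [-0.01 -0.02 -0.01] g0.867
spare_long 0.98 [255.8976 211.3152] [ 561.1 -172.7    0. ]
spare_short 0.8 [266.7008 204.9024] [ 535.8 -198.4    0. ]
square 0.63 [264.192  154.2912] [ 552.6 -419.2    0. ]
the job is handed in; nothing more can be done
```

The strip is loaded, seated against the fence and clamped by the clip. I handed the job in at about 14.5 s with the arm clear of everything; no verdict came back.

**What I did:** One fingertip pressed the thumb plate onto its stop (about 19 N on first contact). The other fingertip, in the notch, pushed the strip under the raised toe until it stopped hard. A last seating push read 30 N along the loading direction and moved the gripper only 0.3 mm. I then backed off with the plate still held and lifted slowly so the clip closed on the strip.

**Last checks:**
- **Square:** after release, the strip's rear edge is parallel to the fence to about 0.1°, and its front edge lines up with the fence corner in the picture.
- **Disagreement:** the absolute fit puts the strip 0.7–1.2 mm short of home. The fence corner itself shows the same offset in that picture, so I read it as calibration error. The reading under the seating push was much the same.
- **Clip:** it looks closed on the strip, but I judged this by eye and did not measure its angle.
- **Spares and square:** they look unmoved in the side view. The square's network position agrees within 2 mm. The long spare's reading differed by about 7 mm and the short spare's by about 18 mm from the first look. The gripper partly hid them in that view, and no contact forces were seen near them.

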